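# Spin the game wheel and stop it on yellow

## Robot

A 6-joint arm with a two-finger parallel gripper is mounted at the origin on the work surface. World frame = base frame: x ahead of the robot, y to its left, z up, the work surface at z = 0. Lengths are in m, angles in rad, forces in N, time in s.
With the tool pointing down it reaches from about 0.35 to 0.85 m from the base axis. Payload 8.1 kg.
Tool frame: the origin (TCP) lies on the mounting face of the last link; the fingertips stand 186 mm ahead of it and the grasp point (between the pads) lies 167 mm ahead of it (bot.tip_extent is the distance from the TCP to the fingertips, in m); y points along the fingers, x is the direction in which the jaws open and shut, and the axes are right-handed (so a half turn about y gives the same grasp; the last joint's range is limited). The gripper opens to 93 mm and grips with 3 to 60 N. Pads are 15 mm wide; open, the fingers measure 128 mm over their backs; the gripper's body (75 mm by 188 mm) begins 65 mm behind the grasp point.
Start: joints at [1.039, 0.13, 1.488, -0, 1.523, -0.085], TCP at [0.259, 0.541, 0.405] pointing down, gripper open.
Joint ranges: [-2.96, 2.96], [-0.89, 2.26], [0.02, 2.5], [-1.34, 4.48], [0, 2.73], [-2.66, 2.66]. Speed limits (rad/s): [2.39, 2.39, 2.79, 3.14, 3.14, 3.14].

## Interface

Orientations are given as a rotation vector (axis times angle).
In Python, from plant import bot gives the robot as it stands. The module is installed in compiled form; this text tells all that it offers.
- The arm moves only by the tool drive_tool, never from a script. Its argument "targets" is a list of rows, each a list of 3 entries, a list of its own where there are three numbers: the shift along the tool's x, y, z in m, then the turn about the tool's y in rad, then the finger opening in m, from 0 to 0.093. In form: [[[tx, ty, tz], turn, gripper], ...]. A call has 1 to 12 rows; each row is the pose to reach, as a shift and turn from the pose commanded when the call began, along the tool's axes at that moment; what a row does not reach only later rows make up. A row lasts 1/8 s, in which the tool goes at most 62.5 mm and 10.7 degrees, less where a joint would pass 70% of its speed; a pose out of reach is approached as far as the arm can. A call with a gripper value outside its range is refused whole. The fingers move at their own pace and stop on an object; "squeeze" is the grip in N (left out, the last holds). Time passes only in rows, so rows that repeat a pose let the fingers close. It gives the time, the measured TCP pose, the force and the opening at its end, in the units of the state.
- bot.get_obs(): the state, without advancing time (a new reading comes with each control period).
- bot.read_camera(name): name is "scene" or "top"; returns a dict with "frame" (480x640x3 uint8, red, green, blue), "intrinsics" (3x3 intrinsics, pixels), "dist" ([k1, k2, p1, p2, k3] as OpenCV has them; the pictures are not rectified), "position" and "rotation" of the camera in the world. Camera axes: x right, y down, z forward; pixel columns grow to the right and rows downward; lengths in m; the calibration is good to about 2 mm. A picture is of the moment at which its call begins. There is no depth.
- bot.close_job(): hands the job in, once; it reports no verdict.
The state is a dict: "time_s": time; "q": joint angles; "dq": joint speeds; "joint_efforts": joint torques, N m; "ee_pos": TCP position; "ee_rot": TCP orientation; "wrist_force": force on the tool from outside, world axes, zero at the start; "torque": the same for the moment, N m; "grip_width": finger opening in m.
Only numpy, scipy, OpenCV 4.12 (cv2) and the standard library are available. Lean on these libraries where they do the work, as an engineer would, in place of code of your own. Each camera call takes 0.05 s, during which the arm holds its last target.

## Task

Show a buyer that the game wheel lying on the sale table runs freely: flick one of its pegs with a fingertip so that the wheel spins counter-clockwise (seen from above) on its own, and let the yellow field run past the red pointer at least once, untouched for the last half turn or more. When yellow comes round to the pointer again, that time or any later one, brake the wheel by pressing a fingertip down on its flat face, not against the pegs, so that it stops at the first try with the pointer at the yellow field; do not push it into place afterwards. Finish while holding it stopped there with the fingertip still pressed on the face, and lift, shift or knock over none of the other goods.

Things in the scene. Friction and masses are not known exactly. Their poses are not given: they have to be found in the camera images.
- base: The game wheel's round base, dark wood, 300 mm across and 20 mm thick, fixed to the table; origin at the centre of its underside on the wheel's vertical axis, z up, its +x points from the axis to the red pointer. White arrows on its rim show the counter-clockwise direction.
- pointer (a point): Inner tip of the red pointer block on the base, 118 mm from the axis and 42 mm above the table. The block (24 mm wide) reaches out to 146 mm from the axis; its top is flush with the disc's upper face.
- wheel (a joint): Turn of the wheel about its vertical axis, rad, counter-clockwise from above positive, counting on over whole turns. 0, 2 pi, 4 pi..: the middle of yellow is exactly at the pointer. Starts at rest between -5.4 and -0.9. No stiction, only drag: left alone it loses about a tenth of its speed each second (7 to 13 percent) and turns for most of a minute.
- disc: Rigid turning disc, 230 mm across, 12 mm thick, upper face 42 mm above the table, about 0.6 kg. Twelve 30 degree fields, blue and white, one yellow. Origin on the axis, 30 mm above the table; +x along the middle of yellow. A steel hub, 28 mm across, stands 6 mm above the face; the face is free from there to 84 mm from the axis. A press of a few newtons stops it almost at once.
- mark (a point): Middle of the yellow field at the disc's edge: 113 mm from the axis, on the upper face.
- pegs: Six upright black pegs on the disc, turning with it, 12 mm thick, 24 mm tall (tops 66 mm above the table), their axes 90 mm from the wheel's axis, at 15, 75, 135, 195, 255 and 315 degrees counter-clockwise from the middle of the yellow field. Origin and axes as those of the disc.
- mug: Bystander, to be left alone: white ceramic mug, 72 mm across, 85 mm tall, loose; origin at the centre of its underside.
- car: Bystander, to be left alone: small green toy car, 80 x 42 x 42 mm, loose; origin at the centre of its underside.
- truck: Bystander, to be left alone: red and orange toy tip truck, 200 x 100 x 101 mm, loose; origin at the centre of its underside.
- puzzle: Bystander, to be left alone: blue puzzle box, 122 x 182 x 51 mm, loose; origin at the centre of its underside.
- tin: Bystander, to be left alone: red tin, 76 mm across, 110 mm tall, loose; origin at the centre of its underside.
- gamebox: Bystander, to be left alone: green game box with paper and red fields, 160 x 220 x 45 mm, loose; origin at the centre of its underside.
- jar: Bystander, to be left alone: glass jar with blue cap, 60 mm across, 90 mm tall, loose; origin at the centre of its underside.

How it is judged:
By the outcome, as a careful person would: the job done as asked, in the order asked, and still so for the second after the job is handed in, while the arm keeps its last pose, push and grip.
It also fails if it takes over 64 s, if anything falls off the work surface, if the arm or the gripper's body presses on something with over 40 N, if the wrist force passes 120 N, or if a joint passes its speed limit or range.

## Working session

There is one attempt and no reset: what is moved stays moved. The work goes in short steps, Python scripts to look and compute and a tool call to move; the robot and the scene stay as the last step left them, time stands still between calls to the robot, and variables do not carry over. Pictures are saved under pics/ and viewed, and the job is handed in when it is done.

Besides the shell and the picture viewer there is one more tool, called after "Call:" by a JSON object that holds its "fn" and its "kwargs", one argument or row to a line. drive_tool: Moves the arm, as the interface text tells. Its arguments: {"type":"object","properties":{"targets":{"type":"array"},"squeeze":{"type":"number"}},"required":["targets"]}

```bash
mkdir -p pics
python3 - <<'E'
from plant import bot
import cv2,numpy as np
o=bot.get_obs();print({k:np.round(v,3) for k,v in o.items()}, bot.tip_extent)
for n in("scene","top"):
    c=bot.read_camera(n);cv2.imwrite(f"pics/{n}0.png",c["frame"][:,:,::-1])
    print(n,c["intrinsics"],c["dist"],c["position"],c["rotation"])
E
```

```text
{'time_s': np.float64(0.0), 'q': array([ 1.039,  0.131,  1.489,  0.   ,  1.523, -0.085]), 'dq': array([-0.001,  0.   , -0.001, -0.   ,  0.001,  0.001]), 'joint_efforts': array([ 1.0000e-03, -5.5985e+01, -4.9175e+01,  7.7000e-02,  3.6000e-02,
       -0.0000e+00]), 'ee_pos': array([0.259, 0.541, 0.404]), 'ee_rot': array([-1.389, -0.873,  0.876]), 'wrist_force': array([-0.063, -0.86 ,  0.186]), 'torque': array([-0.018,  0.056, -0.015]), 'grip_width': np.float64(0.093)} 0.1861
scene [[513.04909796   0.         317.56472293]
 [  0.         513.04909796 234.44823311]
 [  0.           0.           1.        ]] [-0.02037166  0.          0.          0.          0.        ] [ 1.35677666 -0.28389593  0.96692051] [-1.97792154 -1.48409858  0.56030946]
top [[483.05397734   0.         314.79364583]
 [  0.         483.05397734 244.31414303]
 [  0.           0.           1.        ]] [-0.07728493  0.          0.          0.          0.        ] [ 0.3652751  -0.01431482  1.39817591] [-2.17041468  2.14993834 -0.11855547]
```

View pics/scene0.png

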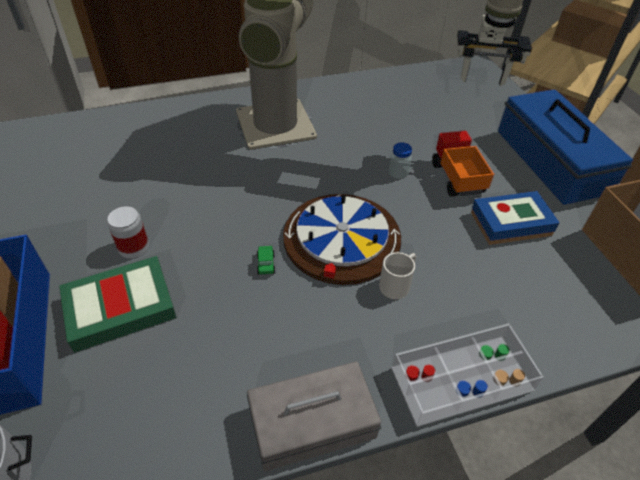

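View pics/top0.png

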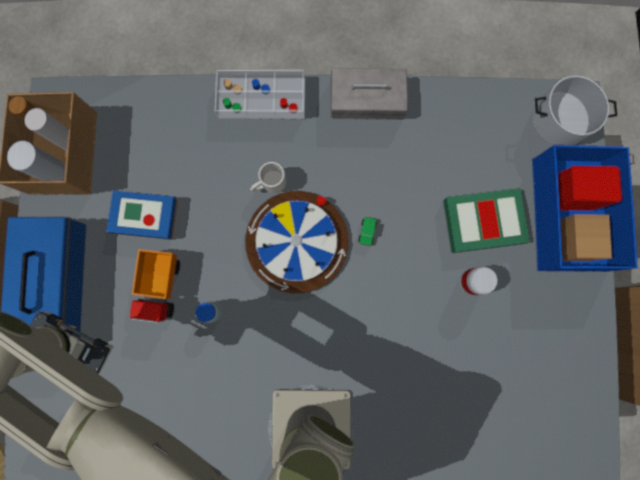

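```bash
cat > h.py <<'E'
from plant import bot
import cv2,numpy as np
from scipy.spatial.transform import Rotation as R
def proj(c,P):
    Rc=R.from_rotvec(c["rotation"]).as_matrix()
    p=(np.atleast_2d(P)-c["position"])@Rc
    return cv2.projectPoints(p,np.zeros(3),np.zeros(3),c["intrinsics"],c["dist"])[0][:,0]
def unproj(c,uv,z):
    n=cv2.undistortPoints(np.array(uv,float).reshape(-1,1,2),c["intrinsics"],c["dist"])[:,0]
    d=np.c_[n,np.ones(len(n))]@R.from_rotvec(c["rotation"]).as_matrix().T
    p=c["position"]; return p+d*((z-p[2])/d[:,2])[:,None]
E
python3 -c "
from h import *
o=bot.get_obs();print(R.from_rotvec(o['ee_rot']).as_matrix().round(3))
c=bot.read_camera('top');f=c['frame'];cv2.imwrite('pics/t1.png',cv2.resize(f[:,:,::-1][100:400,150:550],None,fx=2,fy=2,interpolation=2))"
```

```text
[[ 0.432 -0.001 -0.902]
 [ 0.902 -0.001  0.432]
 [-0.002 -1.     0.   ]]
```

View pics/t1.png

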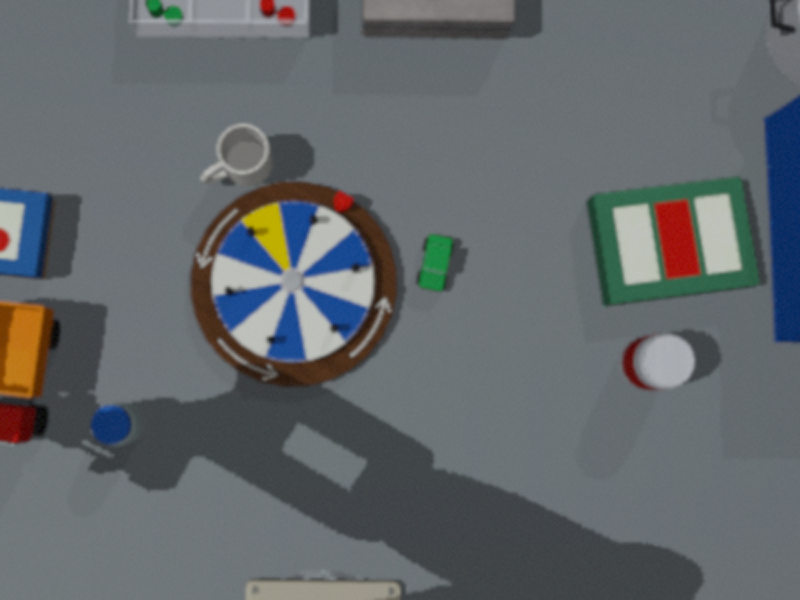

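```bash
python3 -c "
from h import *
c=bot.read_camera('top');f=c['frame'];cv2.imwrite('pics/t2.png',cv2.resize(f[:,:,::-1][175:310,225:390],None,fx=4.5,fy=4.4,interpolation=2))
hsv=cv2.cvtColor(f,cv2.COLOR_RGB2HSV)
m=(hsv[...,0]>20)&(hsv[...,0]<32)&(hsv[...,1]>150)&(hsv[...,2]>120);m[:, :240]=0;m[:,360:]=0;m[:180]=0;m[300:]=0
ys,xs=np.nonzero(m);print(len(xs),xs.mean(),ys.mean())
m=((hsv[...,0]<5)|(hsv[...,0]>175))&(hsv[...,1]>180)&(hsv[...,2]>120);m[:, :240]=0;m[:,360:]=0;m[:180]=0;m[300:]=0
ys,xs=np.nonzero(m);print(len(xs),xs.mean(),ys.mean())
"
```

```text
366 284.1857923497268 215.02185792349727
62 320.56451612903226 200.25806451612902
```

View pics/t2.png

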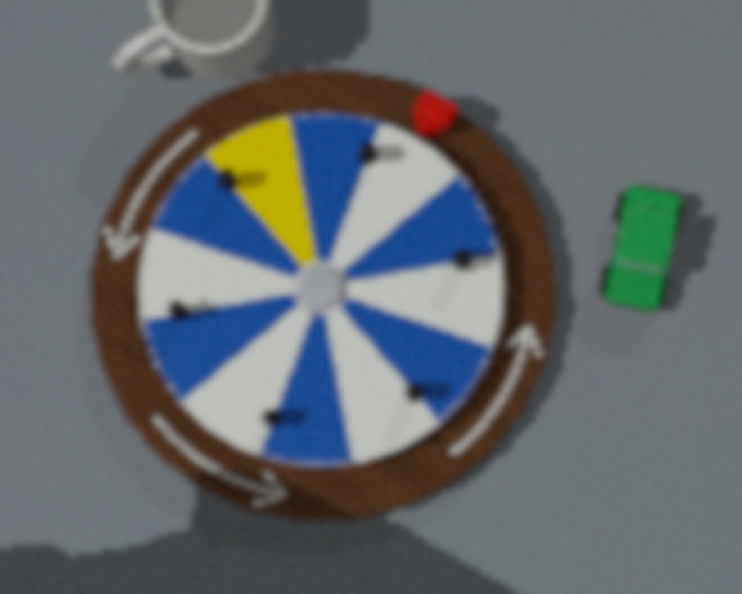

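```bash
python3 -c "
from h import *
c=bot.read_camera('top')
def px(a,b): return [225+a/4.5-.4,175+b/4.4-.4]
C=unproj(c,[px(321,287)],.048)[0];C2=unproj(c,[px(321,289.5)],.042)[0];print('hub',C,C2)
cc=(C+C2)/2
P=unproj(c,[[320.5,200.2]],.042)[0];Y=unproj(c,[[284.2,215]],.042)[0]
for n,p in(('ptr',P),('yel',Y)):
  d=p-cc;print(n,p,np.hypot(*d[:2]),np.degrees(np.arctan2(d[1],d[0])))
# pegs tops
for q in [(225,178),(366,152),(462,258),(412,390),(271,418),(177,310)]:
  p=unproj(c,[px(*q)],.06)[0];d=p-cc;print('peg',p.round(3),np.hypot(*d[:2]).round(3),np.degrees(np.arctan2(d[1],d[0])).round(1))
print('mug',unproj(c,[[270,175]],.085)); 
s=bot.read_camera('scene')
print(proj(s,[[*cc[:2],.048],[*P[:2],.042]]))
f=s['frame'];cv2.imwrite('pics/s1.png',cv2.resize(f[:,:,::-1][180:300,240:440],None,fx=4,fy=4,interpolation=2))
"
```

```text
hub [0.53268446 0.04619895 0.048     ] [0.53180854 0.0464448  0.042     ]
ptr [ 0.64818375 -0.02209998  0.042     ] 0.1346216847717477 -30.547524126874464
yel [0.60437985 0.0809293  0.042     ] 0.08000559162063213 25.630299847349548
peg [0.601 0.107 0.06 ] 0.091 41.4
peg [0.618 0.019 0.06 ] 0.09 -17.7
peg [ 0.551 -0.042  0.06 ] 0.09 -78.2
peg [ 0.466 -0.011  0.06 ] 0.088 -138.8
peg [0.448 0.075 0.06 ] 0.089 161.1
peg [0.516 0.135 0.06 ] 0.09 100.6
mug [[0.70968788 0.11959924 0.085     ]]
[[342.4754432  225.41520951]
 [330.30121589 267.59817332]]
```

View pics/s1.png

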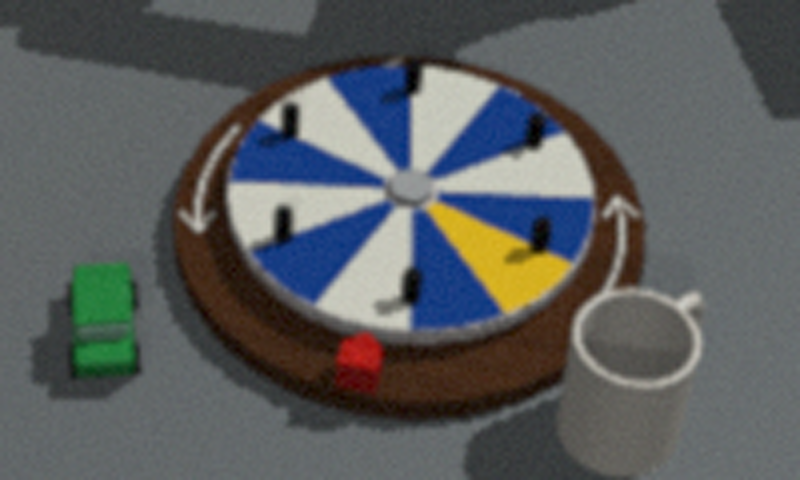

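Call:
{"fn": "drive_tool", "kwargs": {
  "targets": [
    [[-0.293,0,-0.358],-0.307,0],
    [[-0.293,0,-0.358],-0.307,0],
    [[-0.293,0,-0.358],-0.307,0],
    [[-0.293,0,-0.358],-0.307,0],
    [[-0.293,0,-0.358],-0.307,0],
    [[-0.293,0,-0.358],-0.307,0],
    [[-0.293,0,-0.358],-0.307,0],
    [[-0.293,0,-0.358],-0.307,0],
    [[-0.293,0.05,-0.358],-0.307,0],
    [[-0.293,0.098,-0.358],-0.307,0],
    [[-0.293,0.098,-0.358],-0.307,0],
    [[-0.293,0.098,-0.358],-0.307,0]
  ],
  "squeeze": 15
}}

```text
time_s: 1.8
ee_pos: [0.456, 0.1224, 0.3086]
ee_rot: [-1.273, -1.107, 1.105]
wrist_force: [0.5, -0.3, 0.1]
grip_width: 0.0005
```

```bash
python3 -c "
from h import *
o=bot.get_obs();M=R.from_rotvec(o['ee_rot']).as_matrix();print(M.round(3),o['ee_pos'])
T=o['ee_pos']+M[:,1]*bot.tip_extent;print(T)
d=np.array([.532,.046,0])-T;print('x,z',M[:,0]@d,M[:,2]@d)
for n in('top','scene'):
  c=bot.read_camera(n);u=proj(c,T);print(u)
  f=c['frame'][:,:,::-1];a,b=(175,225) if n=='top' else (150,260);cv2.imwrite(f'pics/{n}2.png',cv2.resize(f[a:a+135,b:b+165],None,fx=4.5,fy=4.4,interpolation=2))
"
```

```text
[[ 0.139  0.002 -0.99 ]
 [ 0.99   0.     0.139]
 [ 0.    -1.    -0.002]] [0.45602797 0.12237128 0.30856887]
[0.45632563 0.12241596 0.12246912]
x,z -0.06519761789926894 -0.08538240403242796
[[265.56700028 264.70172674]]
[[363.20693388 177.95094276]]
```

View pics/scene2.png

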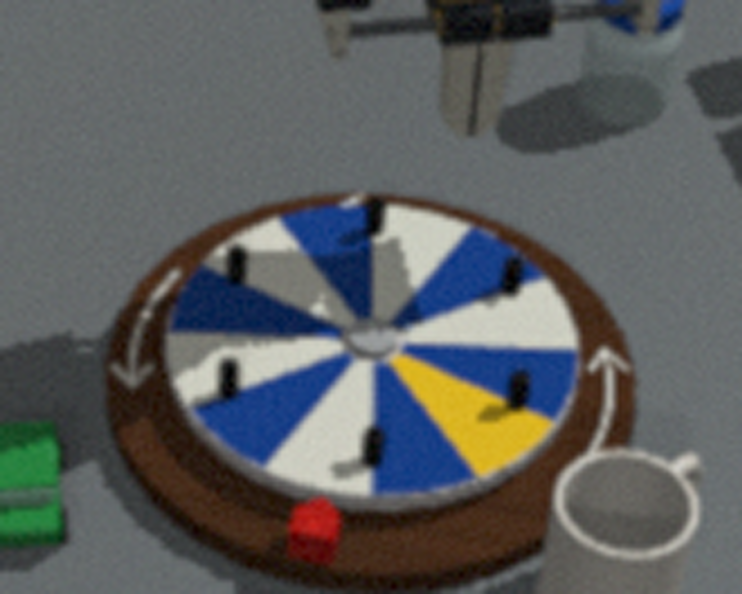

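View pics/top2.png

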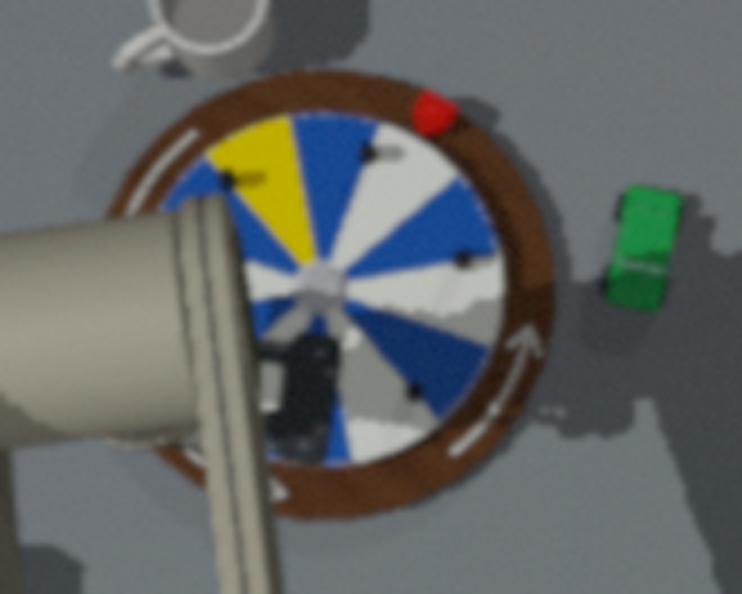

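Call:
{"fn": "drive_tool", "kwargs": {
  "targets": [
    [[0,0.035,0],0,0],
    [[0,0.07,0],0,0],
    [[0,0.07,0],0,0],
    [[-0.012,0.07,0],0,0],
    [[-0.036,0.07,0],0,0],
    [[-0.06,0.07,0],0,0],
    [[-0.084,0.07,0],0,0],
    [[-0.092,0.04,0],0,0],
    [[-0.092,0.0,0],0,0],
    [[-0.08,0.0,-0.018],0,0],
    [[-0.065,0.0,-0.037],0,0],
    [[-0.065,0.0,-0.037],0,0]
  ]
}}

```text
time_s: 3.4
ee_pos: [0.4843, 0.0525, 0.3094]
ee_rot: [-1.275, -1.109, 1.104]
wrist_force: [0.5, -0.4, -0.1]
grip_width: 0.0006
```

```bash
cat > m.py <<'E'
from h import *
import sys
def meas(n=4,tag='a',save=True):
    out=[]
    cen=np.array([.532,.046])
    for i in range(n):
        t=bot.get_obs()['time_s']; c=bot.read_camera('scene');f=c['frame']
        # rectify face plane on polar grid relative to pointer (-30.5deg)
        a=np.radians(np.arange(0,360,.5));rr=np.arange(.095,.110,.002)
        A,Rr=np.meshgrid(a,rr)
        P=np.c_[(cen[0]+Rr*np.cos(A)).ravel(),(cen[1]+Rr*np.sin(A)).ravel(),np.full(A.size,.042)]
        uv=proj(c,P).astype(np.float32).reshape(*A.shape,2)
        s=cv2.remap(f,uv[...,0],uv[...,1],1)
        h=cv2.cvtColor(s,cv2.COLOR_RGB2HSV)
        y=((h[...,0]>18)&(h[...,0]<34)&(h[...,1]>120)).sum(0).astype(float)
        z=(y*np.exp(1j*a)).sum()
        out.append((t,np.degrees(np.angle(z))+30.5, y.sum()/len(rr)*.5))
    if save: cv2.imwrite(f'pics/{tag}.png',cv2.resize(f[:,:,::-1][150:285,240:420],None,fx=4,fy=4,interpolation=2))
    o=np.array(out);ang=np.unwrap(np.radians(o[:,1]))
    print(np.c_[o[:,0],ang,o[:,2]].round(3))
    if n>1: print('fit w',np.polyfit(o[:,0]-o[-1,0],ang,1))
    x=bot.get_obs();print(x['time_s'],x['ee_pos'],x['wrist_force'])
if __name__=='__main__': meas(int(sys.argv[1]),sys.argv[2])
E
python3 m.py 4 a1
```

```text
[[ 3.4    3.269 27.   ]
 [ 3.45   3.387 26.188]
 [ 3.5    3.508 26.312]
 [ 3.55   3.627 26.188]]
fit w [2.38961443 3.62699653]
3.6 [0.48262688 0.05218833 0.30728843] [-0.44333132  0.57514611  0.33935691]
```

View pics/a1.png

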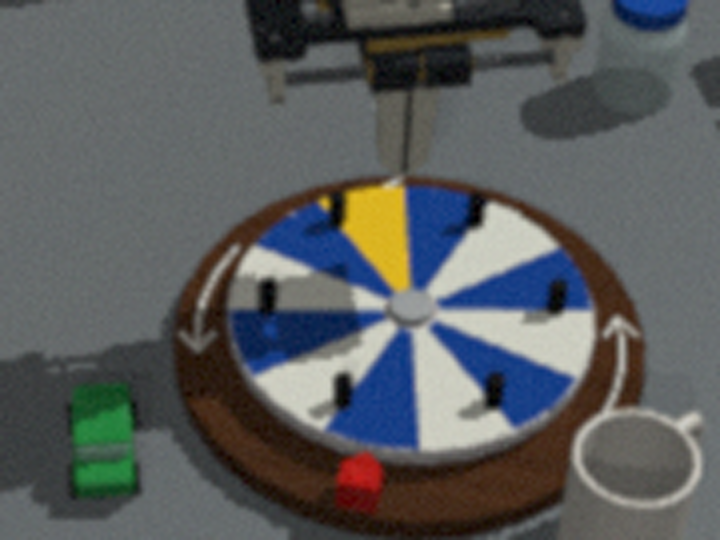

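Call:
{"fn": "drive_tool", "kwargs": {
  "targets": [
    [[0,0.03,0],0,0],
    [[0,0.05,0],0,0],
    [[0,0.068,0],0,0],
    [[0,0.068,0],0,0],
    [[0,0.068,0],0,0],
    [[0,0.068,0],0,0],
    [[0,0.068,0],0,0],
    [[0,0.068,0],0,0]
  ]
}}

```text
time_s: 4.6
ee_pos: [0.4832, 0.0527, 0.2391]
ee_rot: [-1.272, -1.106, 1.105]
wrist_force: [1.4, -0.1, -0.2]
grip_width: 0.0002
```

```bash
python3 m.py 4 a2; python3 -c "
from h import *
o=bot.get_obs();M=R.from_rotvec(o['ee_rot']).as_matrix();T=o['ee_pos']+M[:,1]*bot.tip_extent;print(T, np.hypot(*(T[:2]-[.532,.046])))"
```

```text
[[ 4.6   -0.257 29.625]
 [ 4.65  -0.148 29.5  ]
 [ 4.7   -0.043 29.562]
 [ 4.75   0.063 29.688]]
fit w [2.13160012 0.06333767]
4.8 [0.48307762 0.05269545 0.23875681] [-0.28234826 -1.11760465 -0.59504087]
[0.48307906 0.05269499 0.05265681] 0.04937692567549959
```

View pics/a2.png

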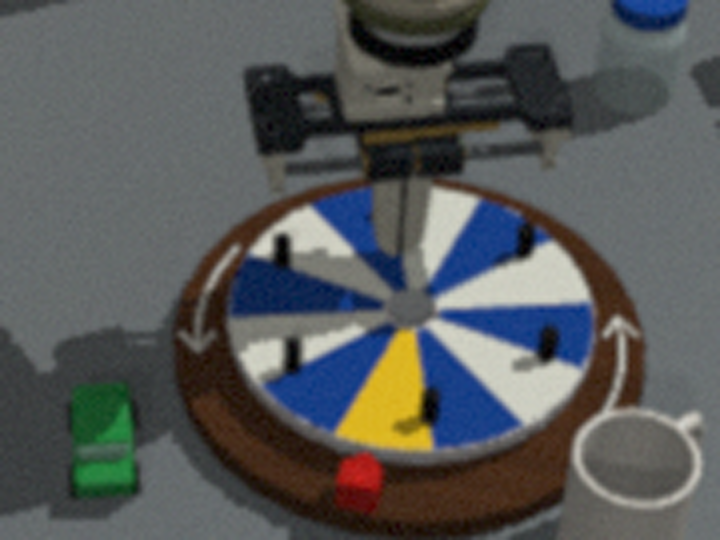

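Call:
{"fn": "drive_tool", "kwargs": {
  "targets": [
    [[0,0.005,0],0,0],
    [[0,0.005,0],0,0],
    [[0,0.005,0],0,0],
    [[0,0.005,0],0,0],
    [[0,0.005,0],0,0],
    [[0,0.005,0],0,0],
    [[0,0.005,0],0,0],
    [[0,0.005,0],0,0],
    [[0,0.005,0],0,0],
    [[0,0.005,0],0,0],
    [[0,0.005,0],0,0],
    [[0,0.005,0],0,0]
  ]
}}

```text
time_s: 6.3
ee_pos: [0.4831, 0.0527, 0.2337]
ee_rot: [-1.272, -1.106, 1.106]
wrist_force: [-0.0, 0.3, -0.3]
grip_width: 0.0004
```

```bash
python3 m.py 4 a3
```

```text
[[ 6.3    3.033 23.062]
 [ 6.35   3.081 17.812]
 [ 6.4    3.125 12.688]
 [ 6.45   3.169  7.688]]
fit w [0.90574217 3.17000462]
6.5 [0.48308749 0.05269822 0.2337506 ] [ 0.11986406  0.35777547 -0.7206922 ]
```

Call:
{"fn": "drive_tool", "kwargs": {
  "targets": [
    [[0,0,0],0,0],
    [[0,0,0],0,0],
    [[0,0,0],0,0],
    [[0,0,0],0,0],
    [[0,0,0],0,0],
    [[0,0,0],0,0],
    [[0,0,0],0,0],
    [[0,0,0],0,0],
    [[0,0,0],0,0],
    [[0,0,0],0,0],
    [[0,0,0],0,0],
    [[0,0,0],0,0]
  ]
}}

```text
time_s: 8.0
ee_pos: [0.4831, 0.0526, 0.2337]
ee_rot: [-1.272, -1.106, 1.106]
wrist_force: [0.2, -0.0, -0.2]
grip_width: 0.0004
```

Call:
{"fn": "drive_tool", "kwargs": {
  "targets": [
    [[0,0,0],0,0],
    [[0,0,0],0,0],
    [[0,0,0],0,0],
    [[0,0,0],0,0],
    [[0,0,0],0,0],
    [[0,0,0],0,0],
    [[0,0,0],0,0],
    [[0,0,0],0,0],
    [[0,0,0],0,0],
    [[0,0,0],0,0],
    [[0,0,0],0,0],
    [[0,0,0],0,0]
  ]
}}

```text
time_s: 9.5
ee_pos: [0.4831, 0.0527, 0.2337]
ee_rot: [-1.272, -1.106, 1.106]
wrist_force: [-0.4, 0.8, 0.4]
grip_width: 0.0009
```

```bash
python3 m.py 4 a4
```

```text
[[ 9.5    1.802 29.562]
 [ 9.55   1.869 29.625]
 [ 9.6    1.935 29.375]
 [ 9.65   1.996 29.25 ]]
fit w [1.30134903 1.99801584]
9.7 [0.48307043 0.05266887 0.23374327] [-0.289147    0.61477704 -0.35289035]
```

Call:
{"fn": "drive_tool", "kwargs": {
  "targets": [
    [[0,0,0],0,0],
    [[0,0,0],0,0],
    [[0,0,0],0,0],
    [[0,0,0],0,0],
    [[0,0,0],0,0],
    [[0,0,0],0,0],
    [[0,0,0],0,0],
    [[0,0,0],0,0],
    [[0,0,0],0,0],
    [[0,0,0],0,0],
    [[0,0,0],0,0],
    [[0,0,0],0,0]
  ]
}}

```text
time_s: 11.2
ee_pos: [0.4831, 0.0527, 0.2337]
ee_rot: [-1.272, -1.106, 1.106]
wrist_force: [-0.4, -0.4, -1.1]
grip_width: 0.0004
```

Call:
{"fn": "drive_tool", "kwargs": {
  "targets": [
    [[0,0,0],0,0],
    [[0,0,0],0,0],
    [[0,0,0],0,0],
    [[0,0,0],0,0],
    [[0,0,0],0,0],
    [[0,0,0],0,0],
    [[0,0,0],0,0]
  ]
}}

```text
time_s: 12.08
ee_pos: [0.4831, 0.0527, 0.2337]
ee_rot: [-1.272, -1.106, 1.106]
wrist_force: [0.4, -1.0, -0.3]
grip_width: 0.0005
```

```bash
python3 m.py 4 a5
```

```text
[[12.075 -1.464 29.625]
 [12.125 -1.413 29.562]
 [12.175 -1.362 29.438]
 [12.225 -1.309 29.5  ]]
fit w [ 1.03187206 -1.30959473]
12.275 [0.48307055 0.05265381 0.23372769] [-1.09354856 -0.32740043 -0.60630431]
```

Call:
{"fn": "drive_tool", "kwargs": {
  "targets": [
    [[0,0,0],0,0],
    [[0,0,0],0,0],
    [[0,0,0],0,0],
    [[0,0.002,0],0,0],
    [[0,0.003,0],0,0],
    [[0,0.003,0],0,0],
    [[0,0.003,0],0,0],
    [[0,0.003,0],0,0],
    [[0,0.003,0],0,0],
    [[0,0.0065,0],0,0],
    [[0,0.009,0],0,0]
  ]
}}

```text
time_s: 13.65
ee_pos: [0.4837, 0.053, 0.2281]
ee_rot: [-1.272, -1.106, 1.105]
wrist_force: [-24.5, 1.9, 54.1]
grip_width: 0.0001
```

```bash
python3 m.py 2 a6
```

```text
[[13.65  -0.095 29.562]
 [13.7   -0.094 29.688]]
fit w [ 0.03852776 -0.09351342]
13.75 [0.48368244 0.0529579  0.2282058 ] [-16.59277826   0.69616573  37.47799226]
```

```bash
python3 m.py 4 a7; python3 -c "
from h import *
c=bot.read_camera('scene');cv2.imwrite('pics/full.png',c['frame'][:,:,::-1])"
```

```text
[[13.75  -0.095 29.562]
 [13.8   -0.095 29.625]
 [13.85  -0.095 29.625]
 [13.9   -0.095 29.562]]
fit w [ 4.11386409e-16 -9.51642952e-02]
13.95 [0.48362643 0.05297194 0.22819678] [-17.83213027   0.91528628  36.67569869]
```

View pics/a7.png

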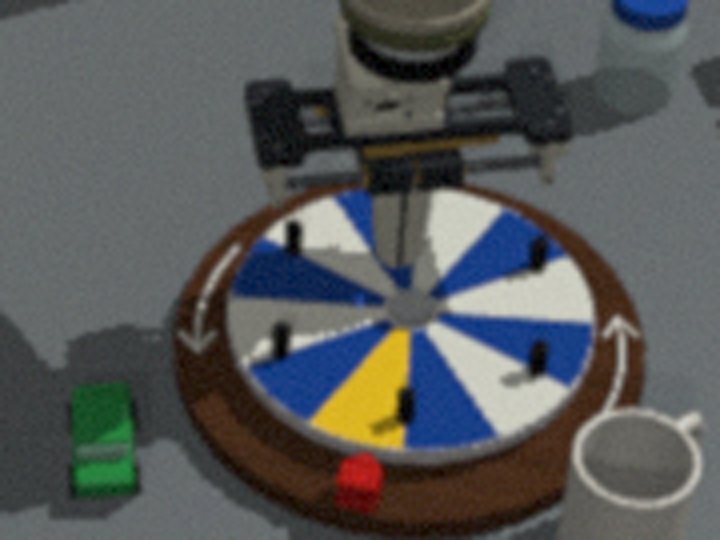

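View pics/full.png

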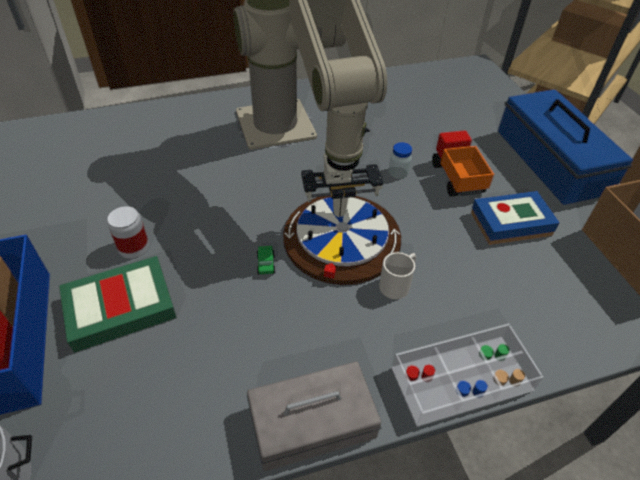

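The wheel is stopped with yellow (rim from about (312,420) to (405,447) in the crop) at the red pointer (360,470). The fingertip is still on the face, and the other goods are where they were at the start.

```bash
python3 -c "
from plant import bot
print(bot.close_job())"
```

```text
the job is handed in; nothing more can be done
None
```

The wheel is stopped with the yellow field at the red pointer, and the fingertip is still pressing on its face. I handed the job in at about 14 s.

- **Spin:** I flicked one peg with the closed fingertips, and the wheel ran counter-clockwise on its own at about 2.4 rad/s. From then on nothing touched it while yellow passed the pointer twice; I saw the first pass directly, and the second follows from the measured angles.
- **Braking:** When yellow came round the third time, I pressed a fingertip onto the face about 49 mm from the axis, clear of the pegs. It stopped at the first try, with no pushing into place afterwards.
- **Last checks:** The middle of yellow is about 0.095 rad (5°) short of the pointer, well inside the field's ±15°. Four readings over 0.15 s showed no movement.
- **Press force:** The vertical press was about 54 N at the end of the braking move and then held steady at about 37 N. That is more than the few newtons needed. It also came with a sideways pull of about 17 N that does not turn the wheel.
- **Other goods:** They look unmoved in the last picture compared with the first. I judged this by eye and did not measure it.

No check failed. One set of angle readings, at 6.3 s, was spoilt because the gripper hid the yellow field, so I did not use it.

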